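Gauge the guide rod and thread it through the drilling jig

ROBOT

A 6-joint arm with a two-finger parallel gripper is mounted at the origin on the work surface. World frame = base frame: x ahead of the robot, y to its left, z up, the work surface at z = 0. Lengths are in m, angles in rad, forces in N, time in s.
With the tool pointing down it reaches from about 0.35 to 0.975 m from the base axis. Payload 4.9 kg.
Tool frame: the origin (TCP) lies midway between the tips of the shut fingers; the grasp point (between the pads) lies ctrl.tcp_to_grasp behind it (ctrl.tcp_to_grasp is the distance from the TCP to the grasp point, in m); z points along the fingers, y is the direction in which the jaws open and shut (so a half turn about z gives the same grasp; the last joint's range is limited). The gripper opens to 85 mm and grips with 20 to 120 N. Pads are 22 mm wide; open, the fingers measure 114 mm over their backs; the gripper's body (76 mm by 85 mm) begins 54 mm behind the grasp point. The pads swing forward as they close: fully open they stand 13 mm farther back than shut.
Start: joints at [-1.466, 0.053, 1.613, -0, 1.476, -0.119], TCP at [0.139, -0.609, 0.231] pointing down, gripper open.
Joint ranges: [-3.01, 3.01], [-1.01, 2.22], [0.06, 2.58], [-1.02, 4.17], [0.09, 2.62], [-3.14, 3.14]. Speed limits (rad/s): [2.57, 2.57, 3.14, 3.14, 3.14, 3.14].

INTERFACE

Orientations are given as a rotation vector (axis times angle).
In Python, from station import ctrl, get_image, calibration, finish_job, models gives the robot as it stands.
- The arm moves only by the shell command python3 -m creep 'ROWS' [FORCE]. ROWS is JSON, a list of rows, each a list of 7 numbers: the opening, from 0 (shut) to 1 (fully open), then the shift along the tool's x, y, z in m, then the turn, a rotation vector about the tool's x, y, z in degrees. A call has 1 to 20 rows; each row shifts and turns the commanded pose from where the row before left it, along the tool's axes as they then stand; what a row does not reach is not made up. A row lasts 1/10 s, in which the tool goes at most 50 mm and 8.59 degrees, less where a joint would pass 70% of its speed; a pose out of reach is approached as far as the arm can. A call with a gripper value outside its range is refused whole. The fingers move at their own pace and stop on an object; FORCE is the grip in N (left out, the last holds). Time passes only in rows, so rows that do not move let the fingers close. It gives the time, the measured TCP pose, the force and the opening at its end, in the units of the state.
- ctrl.get_obs(): the state, without advancing time (a new reading comes with each control period).
- get_image(name): name is "scene" or "top" or "wrist"; returns the picture (400x640x3 uint8, red, green, blue); there is no depth.
- calibration(name): a dict with "mtx" (3x3 intrinsics, pixels), "k1" (the pictures are not rectified: a ray, as slopes to the right and down, at radius r is drawn at 1 + k1 r^2 times it, then the intrinsics apply), "R" (3x3) and "t" (3): a world point X has camera coordinates R X + t. Camera axes: x right, y down, z forward; pixel columns grow to the right and rows downward; lengths in m; the calibration is good to about 2 mm. A picture is of the moment at which its call begins: read the wrist's pose just before it. calibration takes no time and is no camera call; for the wrist camera it gives the pose at the moment of the call.
- finish_job(): hands the job in, once; it reports no verdict.
Trained networks look in the newest picture that a camera, given by its name, has taken for a name from the list of things; names that differ only in an ending like _2 or _b are one class to them, and where a whole thing is asked for, a point or a joint stands for the part that bears it (a point fixed in the world has none). Each returns a list of dicts, best first, with "conf" (0 to 1); they miss things now and then, are a little off and sometimes report something else, mostly with a low value. They report only what shows in the picture. A call takes as long as a camera call. They do not tell look-alikes from the thing itself.
- models.search_frame(camera, name): "extent" ([left, top, right, bottom] in pixels, round what is visible of it).
The state is a dict: "t": time; "q": joint angles; "dq": joint speeds; "effort": joint torques, N m; "tool_pos": TCP position; "tool_rot": TCP orientation; "contact_force": force on the tool from outside, world axes, zero at the start; "wrist_torque": the same for the moment, N m; "opening": finger opening in m.
Only numpy, scipy, OpenCV 4.12 (cv2) and the standard library are available. Lean on these libraries where they do the work, as an engineer would, in place of code of your own. Each camera call takes 0.05 s, during which the arm holds its last target. There are 200 camera calls.

TASK

Take from the wooden rack the guide rod that fits the bore of the steel gauge block (the slimmest of the three) and, keeping hold of it, prove it by sliding it about 25 mm down into the gauge bore. Then draw it out and thread it from above through both steel bushings of the drilling jig, first the upper and then the lower, and finish while still gripping it and holding it still: its lower end must stick out below the lower bushing but hang clear of the jig's base board, so that I can tighten the thumbscrews. Leave the other two rods standing in the rack, and the cordless drill, tape measure and glue bottle where they are.

Things in the scene. Friction and masses are not known exactly. Their poses are not given: they have to be found in the camera images.
- slim_center (a point): centre (half-way up) of the rod that fits: a plain round metal rod, 12 mm diameter, 150 mm long, about 0.13 kg, both ends alike and square. It starts standing upright in one of the rack's three wells (which one varies), its top about 162 mm above the work surface, so 106 mm shows above the rack. z runs along the rod, up
- slim_tip (a point): centre of the lower end face of that 12 mm rod, 75 mm below its centre along the rod
- mid_center (a point): centre of a like metal rod, 16 mm diameter, 150 mm long, about 0.24 kg, too thick for the gauge and the bushings; stands in another well of the rack
- stout_center (a point): centre of a like metal rod, 18 mm diameter, 150 mm long, about 0.3 kg, too thick for the gauge and the bushings; stands in another well of the rack
- rod_slim: the 12 mm rod itself; origin at the centre of its lower end face, z along the rod, up
- rack: fixed light wooden block, 64 mm (its x) by 190 mm (its y) by 56 mm high, origin at the centre of its underside. Three round wells 20 mm wide and 44 mm deep (floor 12 mm above the work surface) lie in a row along its y at -55, 0 and +55 mm; each holds one loosely standing rod
- gauge_mouth (a point): centre of the mouth of the bore of the steel gauge block, on its top face, 45 mm above the work surface. The block is fixed, 60 x 60 x 45 mm, with one upright bore of 14.5 mm diameter right through it down to the work surface, its mouth flared at 45 degrees to 22.5 mm over the top 4 mm
- jig: fixed wooden drilling jig; origin on the bushings' common upright axis, at the height of the work surface. Base board 135 x 130 mm, 18 mm thick (x from -75 to +60 mm); upright plank 90 mm wide, 20 mm thick on its -x side, top 116 mm above the work surface; from it two arms 56 mm wide reach to +x 28 mm, each 20 mm thick, at 48 to 68 mm and 90 to 110 mm height, each carrying a steel bushing and, on its +x end, a small brass thumbscrew. Nothing stands higher than 116 mm
- upper_mouth (a point): centre of the mouth of the upper steel bushing, 112 mm above the work surface, open above. Bushing 22 mm long, bore 14.5 mm, its mouth flared at 45 degrees to 22.5 mm over the top 4 mm
- lower_mouth (a point): centre of the mouth of the lower steel bushing, straight below the upper one, 70 mm above the work surface; same bushing, so it ends below at 48 mm, 30 mm above the top of the base board
- drill: cordless drill lying on its side, 62 mm high, about 170 x 206 mm, bystander; origin under its middle
- tape: tape measure, 70 x 34 x 66 mm, bystander; origin at the centre of its underside
- glue: white glue bottle, 54 mm wide, 160 mm high, bystander; origin at the centre of its underside
Mind the look-alikes: they are no part of the job. Leave any blue look-alike of the part that bears stout_center alone. Leave any green look-alike of the part that bears mid_center alone.

How it is judged:
On the way, in this order (a step that is already met when the one before it is completed fails the run):
1. the 12 mm rod, held in the fingers, is at least 15 mm down the gauge bore (z of slim_tip in the frame of gauge_mouth below -0.015 m and horizontal distance between slim_tip and gauge_mouth below 0.005 m and contact force between the fingers and rod_slim above 1 N), for 0.1 s.
2. the rod's lower end has entered the upper bushing (z of slim_tip in the frame of upper_mouth below -0.008 m and horizontal distance between slim_tip and upper_mouth below 0.005 m), for 0.05 s.
At the end, for the whole second after the job is handed in: The 12 mm rod, gripped and still, spans both bushings: its lower end at least 3 mm below the lower bushing, 4 mm clear of the base board and within 5 mm of the axis, its centre within 6 mm. The 16 and 18 mm rods stand in the rack (tilt under 0.25 rad) (z of slim_tip in the frame of lower_mouth below -0.025 m and z of slim_tip in the frame of jig above 0.022 m and horizontal distance between slim_tip and lower_mouth below 0.005 m and horizontal distance between slim_center and upper_mouth below 0.006 m and contact force between the fingers and rod_slim above 1 N and linear speed of rod_slim below 0.02 m/s and angle between each of mid_center, stout_center's own z axis and vertical below 0.25 rad and z of each of mid_center, stout_center in the frame of rack below 0.105 m and horizontal distance between each of mid_center, stout_center and rack below 0.08 m); the arm keeps its last pose, push and grip.
It fails at once if the cordless drill is moved by more than 40 mm (distance of drill from where it was at the start of the episode above 0.04 m).
It fails at once if the tape measure is moved by more than 40 mm (distance of tape from where it was at the start of the episode above 0.04 m).
It fails at once if the glue bottle is moved by more than 40 mm (distance of glue from where it was at the start of the episode above 0.04 m).
It also fails if it takes over 59 s, if anything falls off the work surface, if the arm or the gripper's body presses on something with over 40 N, if the wrist force passes 120 N, or if a joint passes its speed limit or range.

## Working session

There is one attempt and no reset: what is moved stays moved. The work goes in short steps, Python scripts to look and compute and a shell command to move; the robot and the scene stay as the last step left them, time stands still between calls to the robot, and variables do not carry over. Pictures are saved under pics/ and viewed, about 8 in all and at most 12, crops included, and the job is handed in when it is done.

```bash
mkdir -p pics; ls; python3 - <<'E'
from station import ctrl,get_image,calibration,models
import cv2,numpy as np
o=ctrl.get_obs();print(o,ctrl.tcp_to_grasp)
ims=[]
for c in("scene","top"):
    im=get_image(c);cv2.imwrite(f"pics/{c}0.png",im[:,:,::-1])
    print(c,calibration(c))
    for n in("slim_center","mid_center","stout_center","rack","gauge_mouth","upper_mouth","jig"):
        print(n,[( [round(float(v)) for v in d["extent"]],round(d["conf"],2)) for d in models.search_frame(c,n)][:5])
E
```

```text
pics
{'t': 0.0, 'q': array([-1.46599723e+00,  5.33587042e-02,  1.61428716e+00, -2.51247040e-05,
        1.47600763e+00, -1.18970132e-01]), 'dq': array([-0.00031901,  0.00127968,  0.00058989, -0.0012451 , -0.00137889,
        0.0002614 ]), 'effort': array([-4.08384412e-04, -3.93682337e+01, -3.70180070e+01, -9.47489843e-05,
        6.95703246e-03, -3.24923597e-06]), 'tool_pos': array([ 0.13863763, -0.60879074,  0.23006596]), 'tool_rot': array([-3.11990116e+00, -3.50536633e-01,  1.63362396e-05]), 'contact_force': array([ 0.02840932, -0.69557809,  0.74530646]), 'wrist_torque': array([-0.02284833, -0.02786918, -0.03216874]), 'opening': 0.08529444829563212} 0.0187
scene {'mtx': array([[411.97045897,   0.        , 321.75402599],
       [  0.        , 411.97045897, 204.08705672],
       [  0.        ,   0.        ,   1.        ]]), 'k1': -0.056267908001914765, 'R': array([[ 4.20708758e-01,  9.07195583e-01, -5.60253680e-04],
       [ 5.26150328e-01, -2.44503360e-01, -8.14483848e-01],
       [-7.39033134e-01,  3.42365711e-01, -5.80185959e-01]]), 't': array([-0.25115235, -0.22304977,  1.3963460
[... 511 characters left out ...]
  0.        , 375.27028065, 200.91651085],
       [  0.        ,   0.        ,   1.        ]]), 'k1': -0.06635079667621048, 'R': array([[-0.01311745, -0.999785  , -0.01605912],
       [-0.99480171,  0.01467067, -0.10076865],
       [ 0.10098258,  0.01465382, -0.99478027]]), 't': array([0.00980752, 0.56785522, 1.02999345])}
slim_center [([437, 235, 456, 238], 0.39)]
mid_center [([398, 242, 414, 249], 0.49), ([361, 237, 377, 244], 0.43)]
stout_center [([403, 271, 419, 284], 0.65), ([417, 240, 435, 245], 0.61)]
rack [([382, 220, 453, 259], 0.91)]
gauge_mouth [([307, 225, 329, 254], 0.77)]
upper_mouth [([202, 194, 260, 241], 0.73)]
jig [([204, 196, 259, 242], 0.65), ([420, 132, 448, 162], 0.24)]
```

```bash
python3 - <<'E'
import cv2,numpy as np
s=cv2.imread("pics/scene0.png")[140:290,130:460];t=cv2.imread("pics/top0.png")[170:300,190:470]
a=cv2.resize(s,(760,345),interpolation=cv2.INTER_CUBIC);b=cv2.resize(t,(532,247),interpolation=cv2.INTER_CUBIC)
c=np.zeros((592,760,3),np.uint8);c[:345]=a;c[345:,:532]=b
cv2.imwrite("pics/c0.png",c)
E
```

```text
(no output)
```

View pics/c0.png

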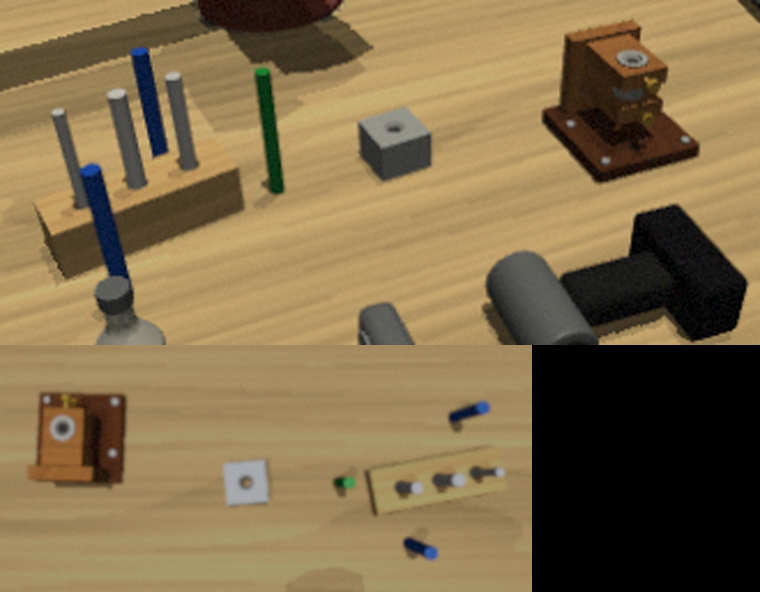

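View pics/top0.png

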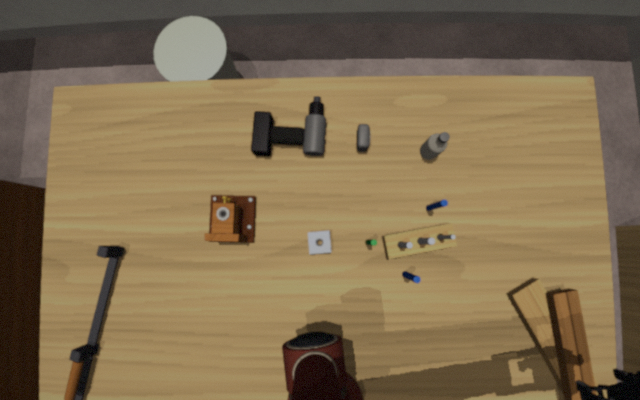

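The metal rods in the rack have tops at about (156,189), (181,180) and (206,172) in the scene picture. The blue rods at about (191,161) and (169,213) and the green one at about (244,171) stand outside the rack, so they are look-alikes. The slimmest metal rod is the left one in the scene view, with its top at (453,237) in the top view. I'll triangulate next.

```bash
cat > h.py <<'E'
import numpy as np,cv2
from station import ctrl,get_image,calibration,models
def dist(c): return np.array([c["k1"],0,0,0,0.])
def ray(c,p):
    n=cv2.undistortPoints(np.array([[p]],float),c["mtx"],dist(c))[0,0]
    R=c["R"];return -R.T@c["t"],R.T@np.array([n[0],n[1],1])
def atz(c,p,z):
    o,d=ray(c,p);return o+d*(z-o[2])/d[2]
def proj(c,X):
    return cv2.projectPoints(np.array(X,float).reshape(-1,3),cv2.Rodrigues(c["R"])[0],c["t"],c["mtx"],dist(c))[0][:,0]
def Rt(o): return cv2.Rodrigues(np.array(o["tool_rot"]))[0]
E
python3 - <<'E'
from h import *
np.set_printoptions(precision=4,suppress=True)
S,T=calibration("scene"),calibration("top")
for n,s,t,z in[("slim",(155.6,189.1),(452.6,236.8),.162),("stout",(181,180.5),(431,241),.162),("mid",(205.8,172.5),(409,245),.162),("gauge",(302,195.1),(319.5,242.1),.045),("upper",(404.4,165.6),(222.6,213.7),.112)]:
    print(n,atz(S,s,z),atz(T,t,z))
for n,s in[("blueA",(191,161)),("blueB",(169,213)),("green",(244,171)),]: print(n,atz(S,s,.15))
print(Rt(ctrl.get_obs()))
W=calibration("wrist");o=ctrl.get_obs();print("cam in tool",Rt(o).T@(-W["R"].T@W["t"]-o["tool_pos"]),W["R"]@Rt(o),W["mtx"],W["k1"])
E
```

```text
slim [ 0.4668 -0.32    0.162 ] [ 0.4613 -0.3214  0.162 ]
stout [ 0.4553 -0.2659  0.162 ] [ 0.4521 -0.2677  0.162 ]
mid [ 0.4449 -0.2104  0.162 ] [ 0.4433 -0.2134  0.162 ]
gauge [0.4556 0.0108 0.045 ] [0.4525 0.007  0.045 ]
upper [0.5341 0.2564 0.112 ] [0.5297 0.2579 0.112 ]
blueA [ 0.3561 -0.229   0.15  ]
blueB [ 0.5469 -0.3064  0.15  ]
green [ 0.4545 -0.1277  0.15  ]
[[ 0.9751  0.2219 -0.    ]
 [ 0.2219 -0.9751 -0.0001]
 [-0.      0.0001 -1.    ]]
cam in tool [ 0.0742 -0.0001 -0.1413] [[ 0.0002  1.      0.0006]
 [-0.9575  0.0004 -0.2884]
 [-0.2884 -0.0005  0.9575]] [[298.6948   0.     319.4036]
 [  0.     298.6948 199.5621]
 [  0.       0.       1.    ]] 0.0028899542755364263
```

```bash
python3 -m creep '[[0.6,0.032,-0.0175,-0.002,0,0,0],[0.6,0.032,-0.0175,-0.002,0,0,0],[0.6,0.032,-0.0175,-0.002,0,0,0],[0.6,0.032,-0.0175,-0.002,0,0,0],[0.6,0.032,-0.0175,-0.002,0,0,0],[0.6,0.032,-0.0175,-0.002,0,0,0],[0.6,0.032,-0.0175,-0.002,0,0,0],[0.6,0.032,-0.0175,-0.002,0,0,0],[0.6,0.032,-0.0175,-0.002,0,0,0],[0.6,0.032,-0.0175,-0.002,0,0,0],[0.6,0.032,-0.0175,-0.002,0,0,0],[0.6,0.029,-0.0165,0,0,0,0],[0.6,0,0,0,0,0,-8],[0.6,0,0,0,0,0,-8],[0.6,0,0,0,0,0,-8],[0.6,0,0,0,0,0,-8],[0.6,0,0,0,0,0,-8],[0.6,0,0,0,0,0,-8],[0.6,0,0,0,0,0,-8],[0.6,0,0,0,0,0,-8]]'
python3 -m creep '[[0.6,0,0,0,0,0,-8],[0.6,0,0,0,0,0,-8],[0.6,0,0,0,0,0,-8],[0.6,0,0,0,0,0,0],[0.6,0,0,0,0,0,0],[0.6,0,0,0,0,0,0]]'
python3 - <<'E'
from h import *
np.set_printoptions(precision=4,suppress=True)
o=ctrl.get_obs();print(o["t"],o["tool_pos"],o["q"],o["opening"]);print(Rt(o))
c=calibration("wrist");im=get_image("wrist")[:,:,::-1].copy();cv2.imwrite("pics/w1.png",im)
for n,X in[("slim",(.464,-.3205,.162)),("stout",(.454,-.267,.162)),("mid",(.444,-.212,.162))]: print(n,proj(c,X))
for n in("slim_center","stout_center"): print([d["extent"] for d in models.search_frame("wrist",n)])
E
```

```text
t: 2.8
tool_pos: [0.4638, -0.3211, 0.2534]
tool_rot: [2.456, 1.959, 0.0]
contact_force: [0.3, -0.1, 0.6]
opening: 0.0513
t: 3.4
tool_pos: [0.4638, -0.3211, 0.2533]
tool_rot: [2.004, 2.419, 0.0]
contact_force: [0.1, 0.7, -0.5]
opening: 0.0513
3.4 [ 0.4638 -0.3211  0.2533] [-0.7374 -0.1045  1.7306  0.      1.5155 -0.9243] 0.0513395406433609
[[-0.1858  0.9826  0.    ]
 [ 0.9826  0.1858 -0.    ]
 [-0.      0.     -1.    ]]
slim [[318.8674 203.3194]]
stout [[319.0007 135.34  ]]
mid [[319.5465  54.9712]]
[[311.7, 165.7, 322.9, 210.0]]
[[305.1, 115.2, 329.5, 145.8], [376.5, 160.7, 430.1, 209.5], [193.6, 47.3, 257.2, 87.7]]
```

View pics/w1.png

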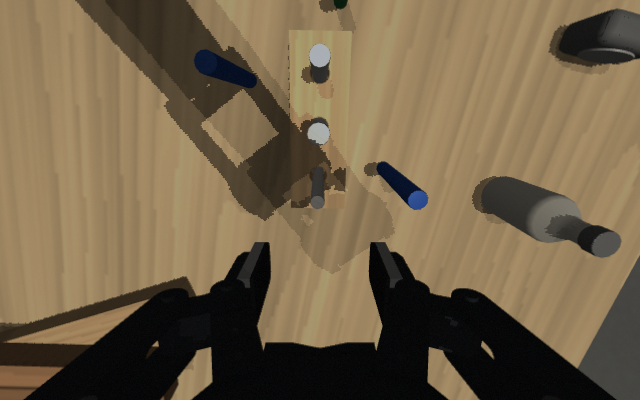

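The wrist view shows three grey metal rods in the rack. Their tops are at (317,202), which is thin and in shadow, (318,132) and (319,55). Blue look-alikes stand at (415,200) and (207,62), and a green one shows at (341,2). The rod at (317,202) fits, as it's metal, in the rack and the thinnest. I'll confirm it with a crop.

```bash
python3 - <<'E'
from h import *
im=cv2.imread("pics/w1.png")[40:220,260:380]
im=np.clip(im.astype(float)*1.6,0,255).astype(np.uint8)
cv2.imwrite("pics/w1c.png",cv2.resize(im,(400,600),interpolation=cv2.INTER_CUBIC))
c=calibration("wrist");g=cv2.cvtColor(cv2.imread("pics/w1.png"),cv2.COLOR_BGR2GRAY)
print(atz(c,(317.3,202),.162),atz(c,(318.3,132.5),.162),atz(c,(319.5,55),.162))
print(g[202,305:330]);print(g[192:214,317])
E
```

```text
[ 0.46253077 -0.31962332  0.162     ] [ 0.4530221  -0.26502322  0.162     ] [ 0.44385773 -0.21204602  0.162     ]
[ 49  52  54  56  58  72  90  89  89  88  87  87  87  86  87  88  89  89
  89  95 134 132 127 123 120]
[ 52  52  47  59  89  89  91  91  89  87  87  87  87  89  88  88  85 110
 120 121 122 121]
```

View pics/w1c.png

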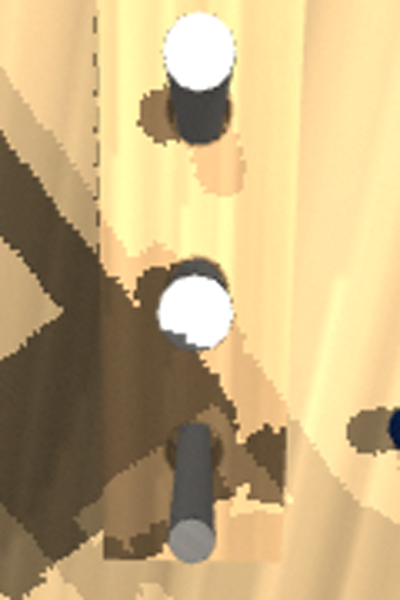

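The crop confirms it: the bottom rod at (317,202) is metal, stands in the rack and is clearly the thinnest of the three. I'll grip it now.

```bash
python3 -m creep '[[0.6,0.0017,-0.001,0.02,0,0,0],[0.6,0,0,0.03,0,0,0],[0.6,0,0,0.03,0,0,0],[0.6,0,0,0.03,0,0,0],[0.6,0,0,0.025,0,0,0],[0.6,0,0,0,0,0,0],[0.3,0,0,0,0,0,0],[0.1,0,0,0,0,0,0],[0,0,0,0,0,0,0],[0,0,0,0,0,0,0],[0,0,0,0,0,0,0],[0,0,0,0,0,0,0],[0,0,0,0,0,0,0],[0,0,0,0,0,0,0],[0,0,0,0,0,0,0]]' 60
python3 -m creep '[[0,0,0,-0.015,0,0,0],[0,0,0,-0.025,0,0,0],[0,0,0,-0.03,0,0,0],[0,0,0,-0.03,0,0,0],[0,0,0,-0.03,0,0,0],[0,0,0,-0.03,0,0,0],[0,0,0,-0.02,0,0,0],[0,0,0,0,0,0,0],[0,0,0,0,0,0,0],[0,0,0,0,0,0,0]]'
python3 - <<'E'
from h import *
np.set_printoptions(precision=4,suppress=True)
o=ctrl.get_obs();print(o["t"],o["tool_pos"],o["opening"])
P=o["tool_pos"];R=Rt(o)
for n in("scene","wrist","top"):
    c=calibration(n);im=get_image(n)[:,:,::-1].copy();cv2.imwrite(f"pics/{n}2.png",im)
    print(n,proj(c,[P+R@[0,0,-.0187-.025],P+R@[0,0,-.0187+.125]]))
def crop(n,x,y,w,h,k): return cv2.resize(cv2.imread(f"pics/{n}2.png")[y:y+h,x:x+w],None,fx=k,fy=k,interpolation=cv2.INTER_CUBIC)
a=crop("scene",110,90,130,130,4.4)[:560,:400]
cv2.imwrite("pics/c2.png",np.hstack([crop("scene",120,100,95,140,4),crop("wrist",270,100,100,140,4)]))
E
```

```text
t: 5.05
tool_pos: [0.4632, -0.3207, 0.1207]
tool_rot: [2.0, 2.419, -0.002]
contact_force: [-2.2, -0.1, 6.0]
opening: 0.0102
t: 6.05
tool_pos: [0.4619, -0.3189, 0.2962]
tool_rot: [-2.0, -2.419, -0.0]
contact_force: [-0.6, -0.4, -1.8]
opening: 0.0104
6.05 [ 0.4619 -0.3189  0.2962] 0.010357079582251232
scene [[133.9927 107.1609]
 [152.8324 176.3163]]
wrist [[317.6915 310.5955]
 [318.6464 198.8212]]
top [[481.0425 235.8955]
 [455.3593 236.602 ]]
```

View pics/c2.png

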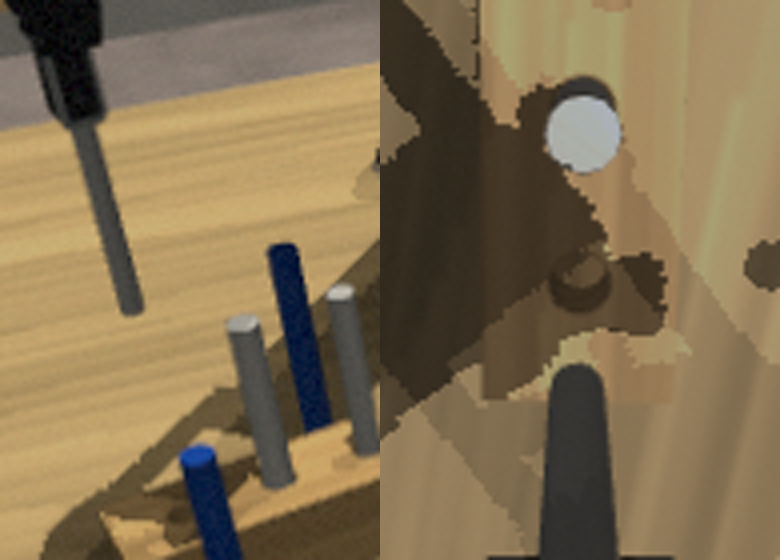

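The rod is held straight. Its tip in the scene view is at (153,176), as predicted, and the other rods still stand. Next I'll go just short of the gauge and measure its mouth.

```bash
python3 -m creep '[[0,0.015,0.0024,0,0,0,0],[0,0.03,0.0047,0,0,0,0],[0,0.03,0.0047,0,0,0,0],[0,0.03,0.0047,0,0,0,0],[0,0.03,0.0047,0,0,0,0],[0,0.03,0.0047,0,0,0,0],[0,0.03,0.0047,0,0,0,0],[0,0.03,0.0047,0,0,0,0],[0,0.03,0.0047,0,0,0,0],[0,0.02,0.0031,0.02,0,0,0],[0,0.0145,0.0023,0.03,0,0,0],[0,0,0,0.03,0,0,0],[0,0,0,0,0,0,0],[0,0,0,0,0,0,0],[0,0,0,0,0,0,0]]'
python3 - <<'E'
from h import *
np.set_printoptions(precision=4,suppress=True)
o=ctrl.get_obs();print(o["t"],o["tool_pos"],o["opening"]);print(Rt(o))
P=o["tool_pos"];R=Rt(o)
c=calibration("wrist");im=get_image("wrist")[:,:,::-1].copy();cv2.imwrite("pics/w3.png",im)
print("tip",proj(c,P+R@[0,0,.1063]))
p=proj(c,(.4527,.009,.045))[0];print("mouth guess",p)
d=models.search_frame("wrist","gauge_mouth");print(d)
x,y=max(0,int(p[0])-60),max(0,int(p[1])-60);print(x,y)
cv2.imwrite("pics/w3c.png",cv2.resize(im[y:y+150,x:x+120],None,fx=4,fy=4,interpolation=cv2.INTER_CUBIC))
E
```

```text
t: 7.7
tool_pos: [0.4536, -0.0269, 0.2204]
tool_rot: [2.001, 2.419, 0.002]
contact_force: [-0.3, -0.1, -1.1]
opening: 0.0106
7.7 [ 0.4536 -0.0269  0.2204] 0.010589358594941686
[[-0.1875  0.9823  0.003 ]
 [ 0.9823  0.1875 -0.0006]
 [-0.0011  0.0029 -1.    ]]
tip [[318.5836 198.6746]]
mouth guess [323.7624 147.424 ]
[{'extent': [294.9, 111.9, 357.8, 178.1], 'conf': 0.75}]
263 87
```

View pics/w3c.png

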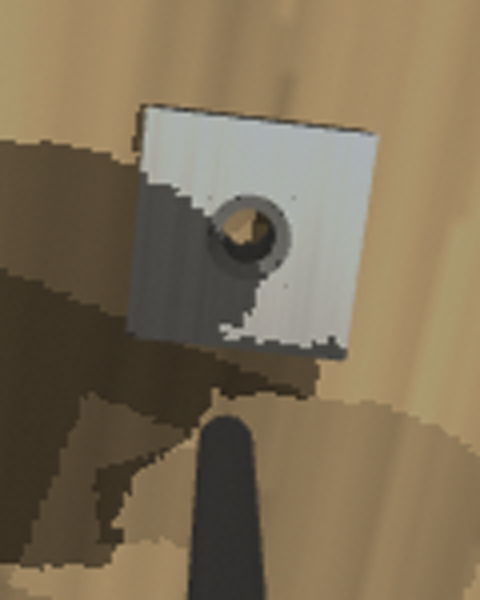

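The crop shows the gauge mouth ring centred at about (325.2,146) in the full picture, and the rod tip at about (319.4,198).

```bash
python3 - <<'E'
from h import *
np.set_printoptions(precision=4,suppress=True)
o=ctrl.get_obs();P=o["tool_pos"];R=Rt(o);c=calibration("wrist")
m=atz(c,(325.2,146.0),.045);k=cv2.imread("pics/w3.png");tz=P[2]-.1063
# front edge of the end face at v=190.6: edge point -> centre 6mm back along tool x
e=atz(c,(319.4,190.6),tz);tip=e-.006*R[:,0]
print("mouth",m,"tip",tip,"nominal",P+R@[0,0,.1063],"corr tool",(R.T@(m-tip)),"nominal corr",R.T@(m-P), "down", tz-.045)
E
```

```text
mouth [0.4541 0.0105 0.045 ] tip [ 0.4546 -0.0259  0.1142] nominal [ 0.4541 -0.0272  0.1142] corr tool [0.0359 0.0061 0.0692] nominal corr [0.0371 0.0068 0.1755] down 0.06923917842163489
```

```bash
python3 -m creep '[[0,0.012,0.002,0,0,0,0],[0,0.014,0.0024,0,0,0,0],[0,0.01,0.002,0,0,0,0],[0,0,0,0.02,0,0,0],[0,0,0,0.02,0,0,0],[0,0,0,0.015,0,0,0],[0,0,0,0,0,0,0],[0,0,0,0,0,0,0],[0,0,0,0,0,0,0]]'
python3 - <<'E'
from h import *
np.set_printoptions(precision=4,suppress=True)
o=ctrl.get_obs();P=o["tool_pos"];R=Rt(o);print(P,o["contact_force"],"tip z",P[2]-.1063)
for n in("wrist","scene"):
    c=calibration(n);im=get_image(n)[:,:,::-1].copy();cv2.imwrite(f"pics/{n}4.png",im)
    print(n,proj(c,[P+R@[0,0,.1063],[.4541,.0105,.045]]))
a=cv2.imread("pics/wrist4.png")[140:240,270:370];b=cv2.imread("pics/scene4.png")[150:250,250:350]
f=lambda i:cv2.resize(i,(400,400),interpolation=cv2.INTER_CUBIC)
cv2.imwrite("pics/c4.png",np.hstack([f(a),f(b)]))
E
```

```text
t: 8.7
tool_pos: [0.4531, 0.0098, 0.1646]
tool_rot: [2.001, 2.42, 0.002]
contact_force: [-0.0, -0.7, -1.6]
opening: 0.01
[0.4531 0.0098 0.1646] [-0.0066 -0.7481 -1.6335] tip z 0.05831097487338843
wrist [[318.5606 198.6839]
 [319.5925 193.8692]]
scene [[301.1237 190.3319]
 [301.6761 194.8257]]
```

View pics/c4.png

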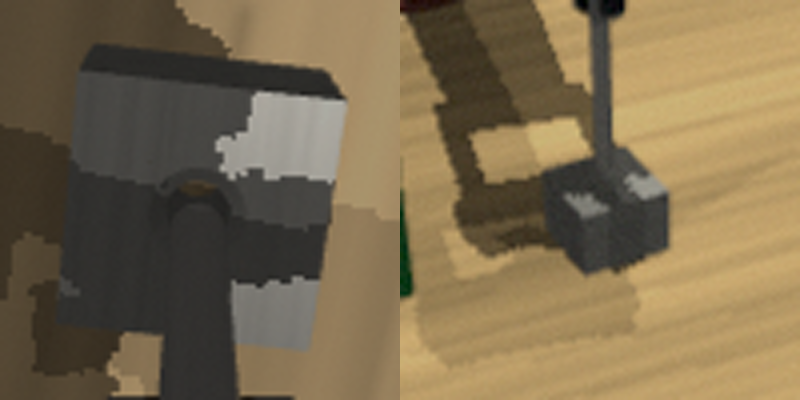

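The wrist crop shows the tip centred over the flared ring: tip at x of about 320 and ring at x of about 320, with the ring visible just beyond the tip. I'll lower it slowly into the bore.

```bash
python3 -m creep '[[0,0,0,0.008,0,0,0],[0,0,0,0.008,0,0,0],[0,0,0,0.006,0,0,0],[0,0,0,0,0,0,0]]'; python3 -m creep '[[0,0,0,0.006,0,0,0],[0,0,0,0.006,0,0,0],[0,0,0,0.006,0,0,0],[0,0,0,0,0,0,0],[0,0,0,0,0,0,0],[0,0,0,0,0,0,0],[0,0,0,0,0,0,0]]'
```

```text
t: 9.2
tool_pos: [0.4518, 0.0099, 0.1399]
tool_rot: [-2.001, -2.42, 0.001]
contact_force: [0.4, -1.0, -1.8]
opening: 0.0105
t: 9.9
tool_pos: [0.4524, 0.0099, 0.1236]
tool_rot: [2.002, 2.421, 0.0]
contact_force: [0.3, -0.2, -1.4]
opening: 0.0103
```

The tip is about 27 mm down the bore with no side force. I'll draw it out and stop just short of the jig.

```bash
python3 -m creep '[[0,0,0,-0.012,0,0,0],[0,0,0,-0.02,0,0,0],[0,0,0,-0.026,0,0,0],[0,0,0,-0.028,0,0,0],[0,0,0,-0.028,0,0,0],[0,0,0,-0.022,0,0,0],[0,0.012,0.0073,0,0,0,0],[0,0.026,0.0157,0,0,0,0],[0,0.026,0.0157,0,0,0,0],[0,0.026,0.0157,0,0,0,0],[0,0.026,0.0157,0,0,0,0],[0,0.026,0.0157,0,0,0,0],[0,0.026,0.0157,0,0,0,0],[0,0.016,0.0097,0,0,0,0],[0,0.009,0.0055,0,0,0,0],[0,0,0,0,0,0,0],[0,0,0,0,0,0,0],[0,0,0,0,0,0,0],[0,0,0,0,0,0,0]]'
python3 - <<'E'
from h import *
np.set_printoptions(precision=4,suppress=True)
o=ctrl.get_obs();P=o["tool_pos"];R=Rt(o);print(P,o["opening"],"tip z",P[2]-.1063)
c=calibration("wrist");im=get_image("wrist")[:,:,::-1].copy();cv2.imwrite("pics/w5.png",im)
print("tip",proj(c,P+R@[0,0,.1063]),"mouth",proj(c,(.531,.258,.112)))
cv2.imwrite("pics/w5c.png",cv2.resize(im[80:220,250:400],None,fx=4,fy=4,interpolation=cv2.INTER_CUBIC))
E
```

```text
t: 11.8
tool_pos: [0.5306, 0.2205, 0.2595]
tool_rot: [2.003, 2.42, 0.0]
contact_force: [0.8, -0.1, -1.6]
opening: 0.0107
[0.5306 0.2205 0.2595] 0.01073751562322563 tip z 0.15319728332048038
tip [[318.5812 198.684 ]] mouth [[326.3703 149.8312]]
```

View pics/w5c.png

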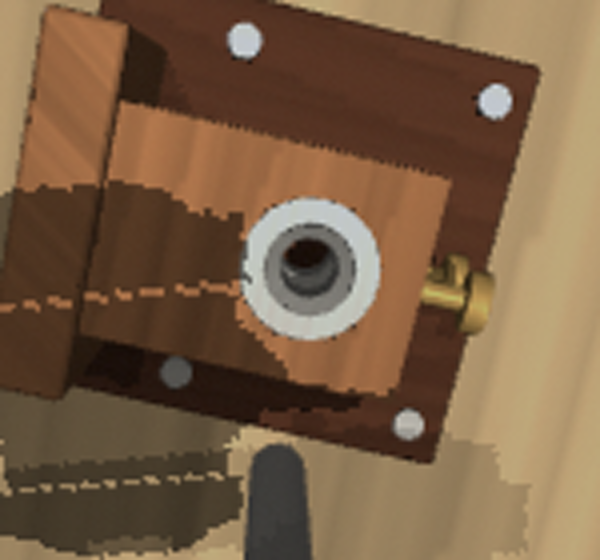

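The crop shows the upper bushing mouth at about (327.6,146.9) in the full picture and the rod tip at x of about 318.9 with its front edge at y of about 190.6.

```bash
python3 - <<'E'
from h import *
np.set_printoptions(precision=4,suppress=True)
o=ctrl.get_obs();P=o["tool_pos"];R=Rt(o);c=calibration("wrist")
m=atz(c,(327.6,146.9),.112);tz=P[2]-.1063
tip=atz(c,(318.9,190.6),tz)-.006*R[:,0]
print("mouth",m,"tip",tip,"corr tool",R.T@(m-tip),"nominal",R.T@(m-P))
E
```

```text
mouth [0.5316 0.2611 0.112 ] tip [0.5306 0.2219 0.1531] corr tool [0.0383 0.0083 0.0411] nominal [0.0395 0.0086 0.1474]
```

```bash
python3 -m creep '[[0,0.012,0.0023,0,0,0,0],[0,0.015,0.003,0,0,0,0],[0,0.0117,0.0022,0,0,0,0],[0,0,0,0.015,0,0,0],[0,0,0,0.013,0,0,0],[0,0,0,0,0,0,0],[0,0,0,0,0,0,0],[0,0,0,0,0,0,0]]'
python3 - <<'E'
from h import *
np.set_printoptions(precision=4,suppress=True)
o=ctrl.get_obs();P=o["tool_pos"];R=Rt(o);print(P,"tip z",P[2]-.1063)
for n in("wrist","scene"):
    c=calibration(n);im=get_image(n)[:,:,::-1].copy();cv2.imwrite(f"pics/{n}6.png",im)
    print(n,proj(c,[P+R@[0,0,.1063],[.5316,.2611,.112]]))
a=cv2.imread("pics/wrist6.png")[140:240,270:370];b=cv2.imread("pics/scene6.png")[110:210,355:455]
f=lambda i:cv2.resize(i,(400,400),interpolation=cv2.INTER_CUBIC)
cv2.imwrite("pics/c6.png",np.hstack([f(a),f(b)]))
E
```

```text
t: 12.65
tool_pos: [0.531, 0.2605, 0.2315]
tool_rot: [2.003, 2.42, 0.0]
contact_force: [-1.4, -0.7, -1.0]
opening: 0.0101
[0.531  0.2605 0.2315] tip z 0.12518524376460993
wrist [[318.5629 198.6768]
 [319.3772 194.0258]]
scene [[405.6719 160.085 ]
 [405.4021 164.7572]]
```

View pics/c6.png

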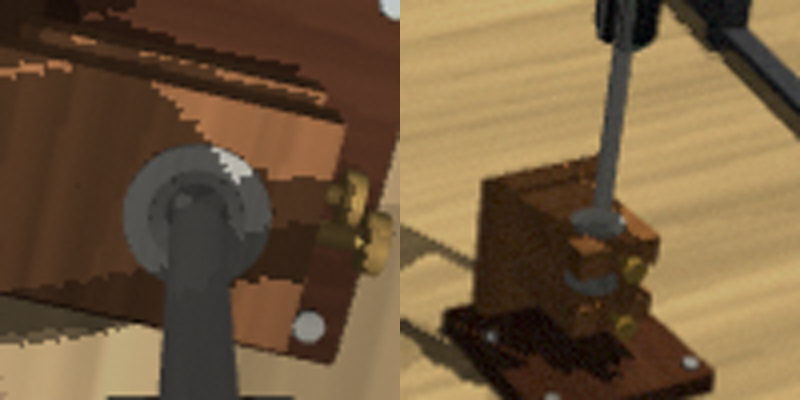

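The tip sits over the middle of the bushing ring: ring centre at about (319.3,194.3) in the wrist view, where (319.4,194.0) was predicted. I'll lower it slowly and watch the force.

```bash
python3 -m creep '[[0,0,0,0.007,0,0,0],[0,0,0,0.006,0,0,0],[0,0,0,0.005,0,0,0],[0,0,0,0.005,0,0,0],[0,0,0,0,0,0,0],[0,0,0,0,0,0,0]]'; python3 -m creep '[[0,0,0,0.006,0,0,0],[0,0,0,0.006,0,0,0],[0,0,0,0.006,0,0,0],[0,0,0,0,0,0,0],[0,0,0,0,0,0,0]]'
```

```text
t: 13.35
tool_pos: [0.5307, 0.2608, 0.2081]
tool_rot: [-2.002, -2.421, 0.001]
contact_force: [0.2, -0.9, -1.4]
opening: 0.01
t: 13.85
tool_pos: [0.5306, 0.2607, 0.1898]
tool_rot: [-2.002, -2.421, 0.001]
contact_force: [1.0, -0.2, -1.2]
opening: 0.0105
```

The tip is through the upper bushing with no contact load. Next is the lower one.

```bash
python3 -m creep '[[0,0,0,0.006,0,0,0],[0,0,0,0.006,0,0,0],[0,0,0,0.005,0,0,0],[0,0,0,0.005,0,0,0],[0,0,0,0,0,0,0],[0,0,0,0,0,0,0]]'; python3 -m creep '[[0,0,0,0.006,0,0,0],[0,0,0,0.006,0,0,0],[0,0,0,0.006,0,0,0],[0,0,0,0.006,0,0,0],[0,0,0,0.0035,0,0,0],[0,0,0,0,0,0,0],[0,0,0,0,0,0,0],[0,0,0,0,0,0,0],[0,0,0,0,0,0,0],[0,0,0,0,0,0,0]]'
python3 - <<'E'
from h import *
np.set_printoptions(precision=4,suppress=True)
o=ctrl.get_obs();P=o["tool_pos"];R=Rt(o);print(o["t"],P,"tip z",P[2]-.1063,"axis z",R[:,2],o["opening"],abs(o["dq"]).max())
c=calibration("scene");im=get_image("scene")[:,:,::-1].copy();cv2.imwrite("pics/s7.png",im)
print(proj(c,[P+R@[0,0,.1063],[.531,.261,.034],[.531,.261,.048],P+R@[0,0,-.0437]]))
a=cv2.resize(im[130:230,345:445],(560,560),interpolation=cv2.INTER_CUBIC)
cv2.imwrite("pics/c7.png",np.clip(a*1.5,0,255).astype(np.uint8))
E
```

```text
t: 14.45
tool_pos: [0.5307, 0.2607, 0.1681]
tool_rot: [-2.002, -2.421, 0.0]
contact_force: [-0.0, 0.4, -1.3]
opening: 0.0102
t: 15.45
tool_pos: [0.5309, 0.2608, 0.1412]
tool_rot: [2.002, 2.421, 0.001]
contact_force: [-0.3, 0.2, -1.1]
opening: 0.0101
15.45 [0.5309 0.2608 0.1412] tip z 0.03485827502875194 axis z [ 0.0005  0.0002 -1.    ] 0.010092848373318603 0.0023245936160939985
[[401.7716 190.3556]
 [401.7821 190.6196]
 [402.3828 186.1189]
 [408.6152 138.314 ]]
```

View pics/c7.png

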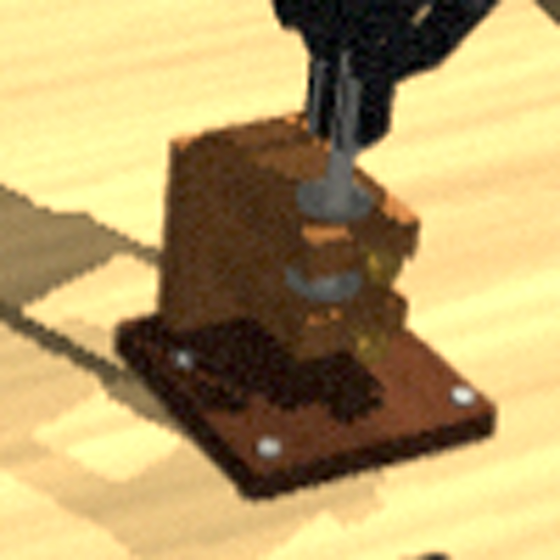

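The force reading equals just the rod's own weight, about -1.3 N, so it hangs free. The tip is at a height of about 33–35 mm, inside the allowed 22–45 mm, and the arm is still. I'll hand the job in.

```bash
python3 -c "
from station import finish_job,ctrl
o=ctrl.get_obs();print(o['t'],o['tool_pos'],o['contact_force'],o['opening']);print(finish_job())"
```

```text
15.5 [0.53087497 0.26082287 0.14105268] [-0.42421304  0.32743859 -1.32982569] 0.010479271030308268
the job is handed in; nothing more can be done
None
```

I handed the job in at 15.5 s with the 12 mm rod threaded through both bushings, still gripped at 60 N and still. No verdict was reported.

I took the slim rod from the rack's -y well. I slid it about 25–27 mm into the gauge bore with no contact load, drew it out, and lowered it through the upper and then the lower bushing.

**Last checks:**
- **Tip height:** it works out at about 33–35 mm, inside the allowed 22–45 mm. The two figures come from slightly different grip-height estimates.
- **Load:** the measured force was about -1.3 N, which is just the rod's own weight, so it is not resting on anything.
- **Other rods:** the 16 and 18 mm rods were standing in the rack right after the pick. I did not check them again at the end.
- **Bystanders:** the moves stayed well away from the drill, tape measure and glue bottle. I did not check them again at the end either.

**Unconfirmed or disagreeing:**
- **Tip not seen:** in the final scene picture the rod enters the upper bushing, but its end below the lower bushing is hidden in shadow. That part rests on the arm's position and the free-hanging force.
- **Camera mismatch:** the scene camera put the upper bushing about 3 mm away from where the wrist camera did. I went with the wrist camera, and the rod went in without resistance.

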